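# Open the label printer for a new roll

## Task

Open the small label printer so that a new roll can go in: press its two release buttons together with the two fingertips and keep both held down until the cover has sprung up, let go of the buttons, then push the raised cover back with the fingertips as far as it goes and leave it standing open. Do it all by pressing and pushing: grip and lift nothing, do not shift or tip the printer, and do not disturb the label roll, the tally counter and the glue stick lying about.

Things in the scene. Friction and masses are not known exactly. Their poses are not given: they have to be found in the camera images.
- label_printer: compact label printer, off-white shell, grey domed cover; 104 mm wide (its y), 165 deep (x), 104 high when shut; 2.2 kg, loose on rubber feet (over about 8 N on the raised cover can shift it). Origin: centre of its underside, on the table. x points front to back, y to its left seen from its front, z up; its front faces the robot, turned up to .45 rad. The front of its top is a flat deck 70 mm up.
- release_l_top (a point): centre of the top face of the left release button, on the deck at x -53, y +32, z 78 mm (up) in the printer's frame: a ribbed grey key, 26 mm along x and 24 along y, 8 mm proud of the deck; the two centres are 64 mm apart. The shut cover's front edge lies 31 mm behind them. The small flush round key between them is fixed and does nothing.
- release_r_top (a point): the same for the right release button, at -32 mm in the printer's y.
- release_l (a joint): travel of the left release button in m, straight down: 0 is up, 0.006 fully down. A spring pushes it up: 0.5 N at the top, 2 N fully down (4 N for both). Its hook lets go of the cover at about 0.004; press it fully down.
- release_r (a joint): the same for the right release button. Each button works its own hook; either hook alone keeps the cover shut, so the cover is free only while both buttons are down.
- cover (a joint): angle of the cover in rad: 0 is shut and latched, 1.70 is its stop, a little past upright. Once both hooks are clear a spring lifts it slowly, within about two seconds, to between 1.0 and 1.35 rad; from there its stiff hinge keeps it wherever it is left, and a push of under 1 N at its front edge moves it on.
- cover_edge (a point): middle of the lower front edge of the cover, 101 mm in front of the hinge line; the edge is 100 mm long, along the printer's y. It moves with the cover, and stands 160 to 176 mm above the table once the cover has sprung up.
- cover_hinge (a point): middle of the cover's hinge line, at the top rear edge of the printer, 80 mm behind the printer's origin and 74 mm above the table; the line runs along the printer's y. Opening swings the front edge up and then back (to the printer's +x) over it. Nothing stands in the open bay higher than 75 mm above the table.
- label_roll_mid (a point): the new roll of white labels, lying flat, 90 mm across and 42 mm high; the point is its centre half-way up. Not to be touched.
- glue_stick_mid (a point): glue stick standing upright, 28 mm across and 99 mm high; the point is its centre half-way up. Not to be touched.
- tally_counter_mid (a point): round hand tally counter, 45 mm across and 26 mm high, lying on top of the grey drawer box (125 mm high) to the right of the printer; the point is at its middle half-way up. Not to be touched.

How it is judged (in metres and radians):
On the way, in this order (a step that is already met when the one before it is completed fails the run):
1. both release buttons are pressed down together by the fingers (value of joint each of release_l, release_r above 0.003 m and contact force between the fingers and label_printer above 1 N and value of joint cover below 0.3 rad), for 0.05 s.
2. with both buttons still held down, the cover springs up (value of joint each of release_l, release_r above 0.003 m and value of joint cover above 0.35 rad), for 0.1 s.
3. the buttons are let go and come up again (value of joint each of release_l, release_r below 0.001 m and value of joint cover above 0.35 rad), for 0.2 s.
At the end, for the whole second after the job is handed in: The cover stands fully open (beyond 1.50 rad of its 1.70) and still, both release buttons are up (within 1 mm), and the printer stands level within 30 mm of where it was (value of joint cover above 1.5 rad and velocity of joint cover between -0.1 and 0.1 rad/s and value of joint each of release_l, release_r below 0.001 m and linear speed of label_printer below 0.02 m/s and angle between label_printer's own z axis and vertical below 0.05 rad and distance of label_printer from where it was at the start of the episode below 0.03 m); the robot touches nothing.
It fails at once if the printer is shifted by more than 30 mm (distance of label_printer from where it was at the start of the episode above 0.03 m).
It fails at once if the printer is tipped or lifted (angle between label_printer's own z axis and vertical above 0.15 rad or height (world z) of label_printer above 0.012 m).
It fails at once if the label roll, the tally counter or the glue stick is moved, lifted or knocked over (distance of any of label_roll_mid, tally_counter_mid, glue_stick_mid from where it was at the start of the episode above 0.015 m).
It also fails if it takes over 42 s, if anything falls off the work surface, if the arm or the gripper's body presses on something with over 40 N, if the wrist force passes 120 N, or if a joint passes its speed limit or range.

## Robot

A 6-joint arm with a two-finger parallel gripper is mounted at the origin on the work surface; the furniture and walls round the work are solid. World frame = base frame: x ahead of the robot, y to its left, z up, the work surface at z = 0. Lengths are in m, angles in degrees, forces in N, time in s.
With the tool pointing down it reaches from about 0.4 to 0.825 m from the base axis. Payload 7 kg.
Tool frame: the origin (TCP) lies midway between the tips of the shut fingers; the grasp point (between the pads) lies 19 mm behind it; z points along the fingers, y is the line along which they close (so a half turn about z gives the same grasp; the last joint's range is limited). The gripper opens to 88 mm and grips with 3 to 60 N. Pads are 19 mm wide; open, the fingers measure 130 mm over their backs; the gripper's body (78 mm by 193 mm) begins 47 mm behind the grasp point.
Start: joints at [89.788, 20.546, 0.682, 0, -70.136, -16.507], TCP at [0.194, 0.646, 0.227] pointing down, gripper open.
Joint ranges: [-176.03, 176.03], [-82.01, 121.73], [-58.28, 71.71], [-173.87, 95.51], [-174.79, -0.11], [-173.66, 173.66]. Speed limits (degrees/s): [136.94, 136.94, 172.46, 180, 180, 180].

## Interface

Orientations are given as [roll, pitch, yaw] about the fixed x, y, z axes, in that order (R = Rz(yaw) Ry(pitch) Rx(roll)).
In Python, from plant import telemetry, viewer, workorder gives the robot as it stands. The module is installed in compiled form; this text tells all that it offers.
- The arm moves only by the tool carry_out, never from a script. Its argument "rows" is a list of rows, each a list of 6 numbers: the shift along the tool's x, y, z in m, then the turn, a rotation vector about the tool's x, y, z in rad. In form: [[tx, ty, tz, ax, ay, az], ...]. A call has 1 to 8 rows; each row is the pose to reach, as a shift and turn from the pose commanded when the call began, along the tool's axes at that moment; what a row does not reach only later rows make up. A row lasts 1/8 s, in which the tool goes at most 62.5 mm and 10.7 degrees, less where a joint would pass 70% of its speed; a pose out of reach is approached as far as the arm can. A call with a gripper value outside its range is refused whole. "grip" is the gripper's target within -1 to 1 (fully open at 1, half-way at 0, shut at -1), set as the call begins (left out, the last holds). The fingers move at their own pace and stop on an object; the grip force is fixed at half the most. Time passes only in rows, so rows that repeat a pose let the fingers close. It gives the time, the measured TCP pose, the force, the opening and the grip force at its end, in the units of the state.
- telemetry.get_obs(): the state, without advancing time (a new reading comes with each control period).
- viewer.snapshot(name): name is "scene" or "side" or "wrist"; returns the picture (384x512x3 uint8, red, green, blue); there is no depth.
- viewer.camera_info(name): a dict with "intrinsics" (3x3 intrinsics, pixels), "extrinsics" (4x4, takes a point from camera to world coordinates); the wrist camera has in their place "tool_from_camera" (4x4, takes a point from camera to tool coordinates, whose origin is the TCP and whose axes are the flange's). Camera axes: x right, y down, z forward; pixel columns grow to the right and rows downward; lengths in m; the calibration is good to about 2 mm. A picture is of the moment at which its call begins: read the wrist's pose just before it. camera_info takes no time and is no camera call.
- workorder.close_job(): hands the job in; it is judged then, once.
The state is a dict: "clock": time; "joint_pos": joint angles; "qvel": joint speeds; "tau": joint torques, N m; "tool_pos": TCP position; "orientation": TCP orientation; "force": force on the tool from outside, world axes, zero at the start; "moment": the same for the moment, N m; "opening": finger opening in m; "gripper_force": force on a finger pad.
Only numpy, scipy, OpenCV 4.12 (cv2) and the standard library are available. Lean on these libraries where they do the work, as an engineer would, in place of code of your own. Each camera call takes 0.05 s, during which the arm holds its last target. There are 200 camera calls.

## Working session

There is one attempt and no reset: what is moved stays moved. The work goes in short steps, Python scripts to look and compute and a tool call to move; the robot and the scene stay as the last step left them, time stands still between calls to the robot, and variables do not carry over. Pictures are saved under pics/ and viewed, at most 10 in all, crops included, and the job is handed in when it is done.

Besides the shell and the picture viewer there is one more tool, called after "Call:" as name(argument=value, ...) on one line, values as JSON. carry_out: Moves the arm, as the interface text tells. Its arguments: {"type":"object","properties":{"rows":{"type":"array"},"grip":{"type":"number"}},"required":["rows"]}

```bash
mkdir -p pics; cat > h.py <<'E'
import numpy as np, cv2
from plant import telemetry, viewer, workorder
from scipy.spatial.transform import Rotation as R
def obs(): return telemetry.get_obs()
def tool(o):
    T=np.eye(4); T[:3,:3]=R.from_euler('xyz',o['orientation'],degrees=True).as_matrix(); T[:3,3]=o['tool_pos']; return T
def snap(n,f):
    o=obs(); im=viewer.snapshot(n); cv2.imwrite('pics/'+f,im[:,:,::-1]); return o,im
def cam(n,o=None):
    c=viewer.camera_info(n); K=np.array(c['intrinsics'])
    E=np.array(c['extrinsics']) if n!='wrist' else tool(o)@np.array(c['tool_from_camera'])
    return K,E
def plane(n,uv,z,o=None):
    K,E=cam(n,o); d=E[:3,:3]@np.linalg.solve(K,[uv[0],uv[1],1]); p=E[:3,3]
    return p+d*(z-p[2])/d[2]
def proj(n,P,o=None):
    K,E=cam(n,o); q=K@(np.linalg.inv(E)@np.append(P,1))[:3]; return q[:2]/q[2]
E
python3 - <<'E'
from h import *
ims=[snap(n,n+'0.png')[1] for n in('scene','side')]
o,im=snap('wrist','wrist0.png'); print(o)
for n in('scene','side'): print(n,cam(n)[1].round(3))
print(cam('wrist',o)[1].round(3))
a=np.hstack(ims); cv2.imwrite('pics/both.png',cv2.resize(a,(800,300))[:,:,::-1])
E
```

```text
{'clock': 0.1, 'joint_pos': array([ 8.97887791e+01,  2.05871682e+01,  6.38778789e-01, -1.77571298e-02,
       -7.01353835e+01, -1.65058779e+01]), 'qvel': array([ 0.01921275, -0.05399304,  0.13365458,  0.06194541,  0.01634431,
       -0.03452114]), 'tau': array([-1.53544024e-03, -5.84165418e+01,  2.93753064e+01,  7.01564535e+00,
        1.01342911e-02, -6.11078940e-05]), 'tool_pos': array([0.19407275, 0.64604189, 0.22571629]), 'orientation': array([ 1.79914936e+02, -7.79741942e-03, -1.67231391e+01]), 'force': array([0.0964828 , 0.11929123, 0.8543272 ]), 'moment': array([-0.04339947, -0.03608841, -0.01781114]), 'gripper_force': 0.0, 'opening': 0.0875547377976652}
scene [[-0.74  -0.442  0.507  0.114]
 [-0.673  0.488 -0.556  0.516]
 [-0.002 -0.752 -0.659  0.677]
 [ 0.     0.     0.     1.   ]]
side [[ 0.908 -0.151  0.39   0.219]
 [-0.418 -0.273  0.866 -0.735]
 [-0.024 -0.95  -0.311  0.398]
 [ 0.     0.     0.     1.   ]]
[[-0.288 -0.927 -0.24   0.257]
 [-0.958  0.279  0.071  0.626]
 [ 0.001  0.25  -0.968  0.383]
 [ 0.     0.     0.     1.   ]]
```

View pics/scene0.png

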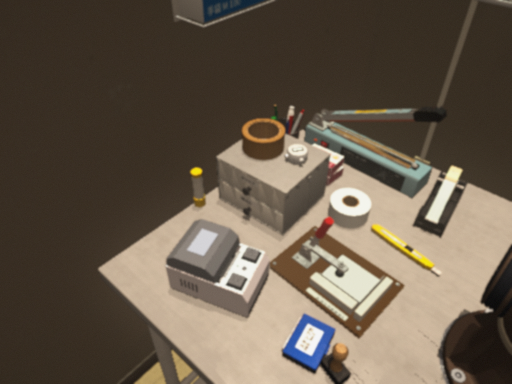

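View pics/side0.png

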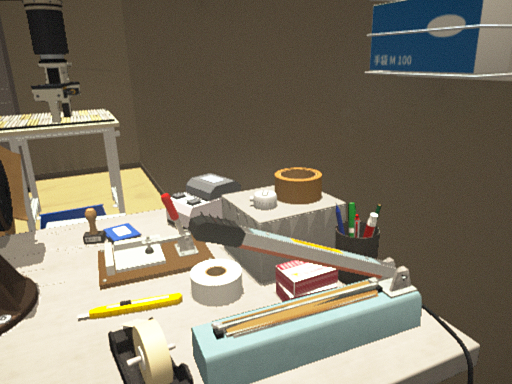

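The scene view shows the printer around (217,265), its two buttons near (250,255) and (238,282), the roll at (350,205), the counter at (297,152) on the drawer box, and the glue stick at (198,187). In the side view, only the printer's top shows, behind the box.

```bash
python3 - <<'E'
from h import *
im=cv2.imread('pics/scene0.png'); c=im[205:325,155:285]
cv2.imwrite('pics/c.png',cv2.resize(c,None,fx=5,fy=5,interpolation=cv2.INTER_CUBIC))
for n,uv,z in [('bl',(250,255),.078),('br',(238,282),.078),('roll',(350,202),.042),('glue',(198,171),.099),('tally',(297,151),.151),('b1',(219,157),.125),('b2',(328,158),.125),('b3',(280,185),.125)]: print(n,plane('scene',uv,z).round(3))
E
```

```text
bl [0.449 0.155 0.078]
br [0.424 0.213 0.078]
roll [ 0.406 -0.127  0.042]
glue [0.682 0.07  0.099]
tally [ 0.525 -0.076  0.151]
b1 [0.658 0.027 0.125]
b2 [ 0.479 -0.13   0.125]
b3 [0.5   0.009 0.125]
```

View pics/c.png

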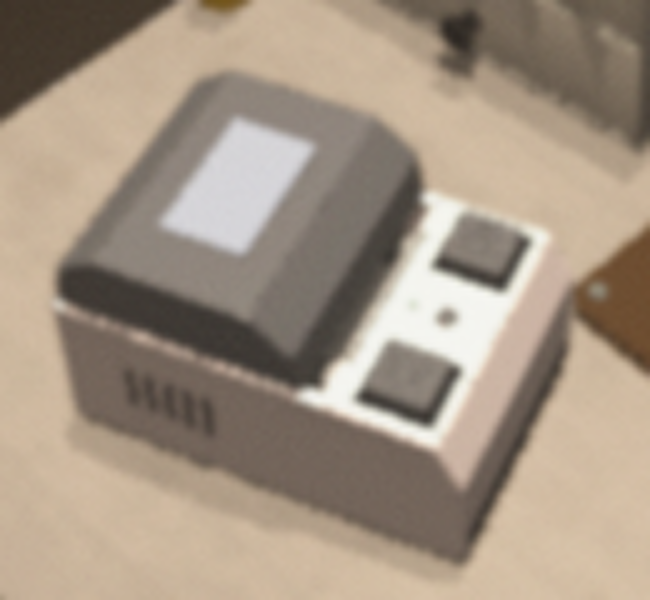

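The crop shows the buttons' top centres at about (251.7,255) and (237,280.5) in the scene image, and the cover is shut.

```bash
cat >> h.py <<'E'
def delta(pos,yaw,o=None,pitch=0):
    "shift in tool axes & rotvec to reach pos pointing down with yaw(deg)"
    T=tool(o or obs()); Rt=R.from_euler('xyz',[180,pitch,yaw],degrees=True).as_matrix()
    return (T[:3,:3].T@(np.array(pos)-T[:3,3])).round(4), R.from_matrix(T[:3,:3].T@Rt).as_rotvec().round(4)
E
python3 - <<'E'
from h import *
r=plane('scene',(251.7,255),.078);l=plane('scene',(237,280.5),.078)
m=(r+l)/2;d=l-r;print(r,l,m,np.linalg.norm(d)); y=np.degrees(np.arctan2(-d[0],d[1]));print(y)
m[2]=.24; print(delta(m,y-180))
E
```

```text
[0.44691409 0.15276479 0.078     ] [0.4277458  0.21170233 0.078     ] [0.43732994 0.18223356 0.078     ] 0.06197625563199042
18.016107509412826
(array([ 0.3664,  0.3743, -0.0136]), array([ 3.0000e-04, -1.6000e-03,  2.5353e+00]))
```

Call:
carry_out(rows=[[0.033, 0.033, -0.002, 0, 0, 0.18], [0.066, 0.067, -0.004, 0, 0, 0.36], [0.1, 0.1, -0.006, 0, 0, 0.54], [0.13, 0.133, -0.008, 0, 0, 0.72], [0.165, 0.167, -0.01, 0, 0, 0.9], [0.2, 0.2, -0.012, 0, 0, 1.08], [0.23, 0.235, -0.014, 0, 0, 1.26], [0.26, 0.265, -0.014, 0, 0, 1.44]], grip=0)

```text
clock: 1.15
tool_pos: [0.3673, 0.3163, 0.2408]
orientation: [-180.0, 0.0, -99.6]
force: [0.8, 0.2, 0.2]
opening: 0.0438
gripper_force: 0.0
```

```bash
python3 - <<'E'
from h import *
o=obs();print(o['clock'],o['tool_pos'],o['orientation'],o['opening']);print(delta([.4373,.1822,.24],-162,o))
E
```

```text
1.15 [0.36732029 0.31625232 0.24076233] [-1.79995680e+02  2.30150407e-02 -9.95637215e+01] 0.04382145884685626
(array([ 0.1206, -0.0913,  0.0007]), array([2.0000e-04, 4.0000e-04, 1.0897e+00]))
```

Call:
carry_out(rows=[[0.016, -0.012, 0, 0, 0, 0.16], [0.034, -0.026, 0, 0, 0, 0.32], [0.052, -0.04, 0, 0, 0, 0.48], [0.07, -0.053, 0, 0, 0, 0.64], [0.09, -0.068, 0, 0, 0, 0.8], [0.106, -0.08, 0, 0, 0, 0.96], [0.12, -0.091, 0, 0, 0, 1.09], [0.12, -0.091, 0, 0, 0, 1.09]])

```text
clock: 2.15
tool_pos: [0.4377, 0.184, 0.2404]
orientation: [-180.0, -0.0, -161.8]
force: [1.4, 0.2, 0.6]
opening: 0.0437
gripper_force: 0.0
```

```bash
python3 - <<'E'
from h import *
o,im=snap('wrist','w1.png');print(o['clock'],o['tool_pos'],o['orientation'],o['force'])
E
```

```text
2.15 [0.43767779 0.18399676 0.24041182] [-1.79995156e+02 -1.97292736e-02 -1.61762253e+02] [1.4168358  0.24072345 0.64957386]
```

View pics/w1.png

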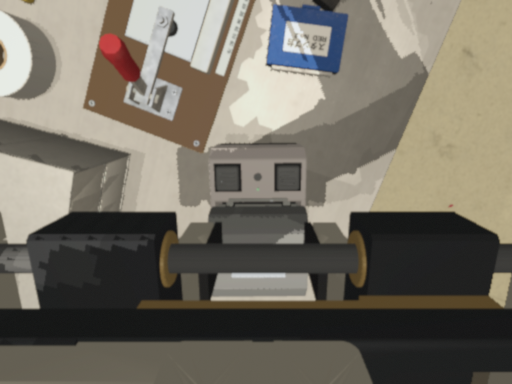

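The wrist view shows the printer lined up with the tool, with buttons at about (227,178) and (288,178).

```bash
cat > m.py <<'E'
from h import *
o=obs(); im=cv2.imread('pics/w1.png'); g=cv2.cvtColor(im,cv2.COLOR_BGR2GRAY)
roi=g[160:196,208:308]; print(roi[18,::4])
m=(roi<90).astype(np.uint8); n,_,s,c=cv2.connectedComponentsWithStats(m)
P=[]
for i in range(1,n):
    if s[i,4]>200:
        uv=(s[i,0]+(s[i,2]-1)/2+208,s[i,1]+(s[i,3]-1)/2+160); p=plane('wrist',uv,.078,o);P.append((uv[0],p)); print(s[i],uv,p.round(4))
P.sort(key=lambda a:a[0]); r,l=P[0][1],P[-1][1]; d=l-r; y=np.degrees(np.arctan2(-d[0],d[1])); mid=(l+r)/2
print(mid,np.linalg.norm(d),y); mid[2]=.10; print(delta(mid,y-180,o))
E
python3 m.py
```

```text
[131 144  63  78  77  78  79  77  60 145 145 143  81  95 145 145 145  44
  79  79  78  78  80  64 144]
[ 67   3  26  28 727] (np.float64(287.5), np.float64(176.5)) [0.4278 0.2078 0.078 ]
[  6   4  28  28 716] (np.float64(227.5), np.float64(177.5)) [0.4486 0.1488 0.078 ]
[0.43820484 0.1783021  0.078     ] 0.06251068899205336 19.347931510860676
(array([ 0.0013, -0.0061,  0.1404]), array([-0.    , -0.0003, -0.0171]))
```

Call:
carry_out(rows=[[0, -0.001, 0.03, 0, 0, -0.008], [0, -0.002, 0.06, 0, 0, -0.017], [0, -0.003, 0.085, 0, 0, -0.017], [0.001, -0.004, 0.105, 0, 0, -0.017], [0.001, -0.004, 0.12, 0, 0, -0.017], [0.001, -0.004, 0.12, 0, 0, -0.017]])

```text
clock: 2.95
tool_pos: [0.437, 0.1807, 0.1197]
orientation: [-179.9, -0.1, -160.6]
force: [-0.5, -0.0, 0.8]
opening: 0.0441
gripper_force: 0.0
```

```bash
python3 - <<'E'
from h import *
o,im=snap('wrist','w2.png');print(o['clock'],o['tool_pos'],o['orientation'],o['force'])
for x,y in((0,0),(0,.0325),(0,-.0325)): print(proj('wrist',(tool(o)@[x,y,0,1])[:3],o))
cv2.imwrite('pics/w2c.png',cv2.resize(im[60:300,130:400,::-1],None,fx=2,fy=2))
E
```

```text
2.95 [0.4370418  0.18069352 0.11965227] [-1.79948129e+02 -1.24271184e-01 -1.60565716e+02] [-0.51405438 -0.01896181  0.78960189]
[263.93400207 240.71463926]
[324.0331178  240.71746953]
[203.83482343 240.71180899]
```

View pics/w2c.png

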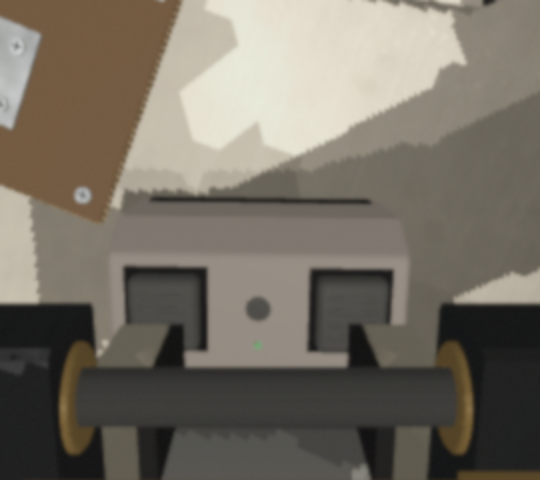

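The closer view shows the buttons centred on about (212,215.5) and (306.5,215.5) and the round key at (259,214.5). The finger tips hang behind the bar.

```bash
python3 - <<'E'
from h import *
o=obs(); r=plane('wrist',(212,215.5),.078,o); l=plane('wrist',(306.5,215.5),.078,o); k=plane('wrist',(259,214.5),.07,o)
d=l-r; y=np.degrees(np.arctan2(-d[0],d[1])); mid=(l+r)/2; print(r,l,k,np.linalg.norm(d),y,mid)
mid[2]=.071; print(delta(mid,y-180,o))
E
```

```text
[0.44925249 0.14828545 0.078     ] [0.42811987 0.20819056 0.078     ] [0.44064505 0.17864744 0.07      ] 0.06352330274729263 19.43121850806135 [0.43868618 0.178238   0.078     ]
(array([-0.0001, -0.003 ,  0.0495]), array([-0.0005, -0.0007, -0.0002]))
```

Call:
carry_out(rows=[[-0.001, -0.003, 0.015, 0, 0, 0], [-0.001, -0.003, 0.03, 0, 0, 0], [-0.001, -0.003, 0.038, 0, 0, 0], [-0.001, -0.003, 0.042, 0, 0, 0], [-0.001, -0.003, 0.045, 0, 0, 0], [-0.001, -0.003, 0.047, 0, 0, 0], [-0.001, -0.003, 0.048, 0, 0, 0], [-0.001, -0.003, 0.048, 0, 0, 0]])

```text
clock: 4.0
tool_pos: [0.44, 0.1785, 0.0728]
orientation: [180.0, 0.0, -160.7]
force: [-1.6, 0.3, 4.1]
opening: 0.0441
gripper_force: 1.7
```

Call:
carry_out(rows=[[0, 0, 0.001, 0, 0, 0], [0, 0, 0.001, 0, 0, 0], [0, 0, 0.001, 0, 0, 0], [0, 0, 0.001, 0, 0, 0], [0, 0, 0.001, 0, 0, 0], [0, 0, 0.001, 0, 0, 0], [0, 0, 0.001, 0, 0, 0], [0, 0, 0.001, 0, 0, 0]])

```text
clock: 5.0
tool_pos: [0.4401, 0.1785, 0.0722]
orientation: [180.0, 0.0, -160.7]
force: [-3.5, 0.7, 9.3]
opening: 0.0437
gripper_force: 4.4
```

Call:
carry_out(rows=[[0, 0, 0, 0, 0, 0], [0, 0, 0, 0, 0, 0], [0, 0, 0, 0, 0, 0], [0, 0, 0, 0, 0, 0], [0, 0, 0, 0, 0, 0], [0, 0, 0, 0, 0, 0], [0, 0, 0, 0, 0, 0], [0, 0, 0, 0, 0, 0]])

```text
clock: 6.0
tool_pos: [0.4401, 0.1785, 0.0722]
orientation: [180.0, 0.0, -160.7]
force: [-3.2, 1.0, 9.2]
opening: 0.0436
gripper_force: 4.4
```

```bash
python3 - <<'E'
from h import *
_,a=snap('scene','s3.png'); _,b=snap('side','d3.png')
A=cv2.resize(a[185:325,130:300],(728,600))[:,:,::-1]
cv2.imwrite('pics/s3c.png',A)
E
```

```text
(no output)
```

View pics/s3c.png

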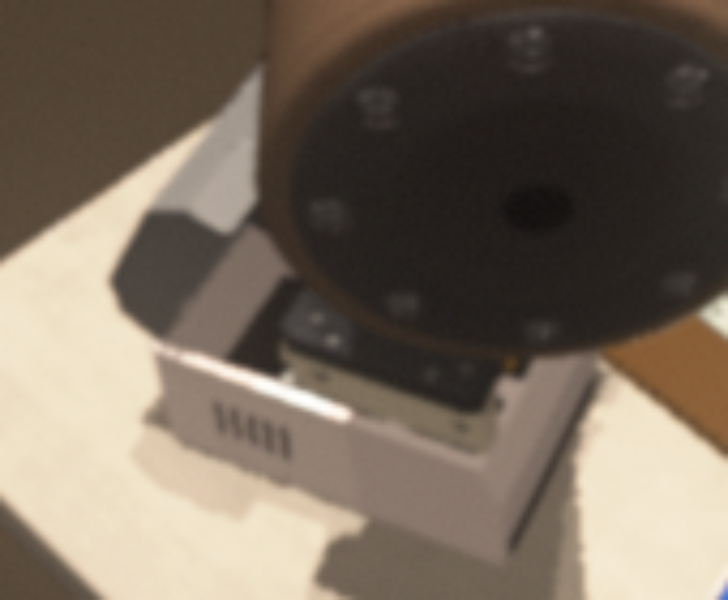

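The view shows the cover sprung up with the bay open while both buttons are held fully down. Next I let go straight up.

Call:
carry_out(rows=[[0, 0, 0, 0, 0, 0], [0, 0, -0.01, 0, 0, 0], [0, 0, -0.03, 0, 0, 0], [0, 0, -0.055, 0, 0, 0], [0, 0, -0.074, 0, 0, 0], [0, 0, -0.074, 0, 0, 0], [0, 0, -0.074, 0, 0, 0], [0, 0, -0.074, 0, 0, 0]])

```text
clock: 7.1
tool_pos: [0.4394, 0.1778, 0.1448]
orientation: [-180.0, -0.1, -160.7]
force: [0.1, -1.0, -0.7]
opening: 0.0444
gripper_force: 0.0
```

Call:
carry_out(rows=[[-0.008, 0, 0, 0, 0, 0], [-0.016, 0, 0, 0, 0, 0], [-0.024, 0, 0, 0, 0, 0], [-0.032, 0, 0, 0, 0, 0], [-0.04, 0, 0, 0, 0, 0], [-0.048, 0, 0, 0, 0, 0], [-0.055, 0, 0, 0, 0, 0], [-0.06, 0, 0, 0, 0, 0]])

```text
clock: 8.1
tool_pos: [0.4968, 0.1982, 0.1455]
orientation: [-180.0, -0.0, -160.7]
force: [0.4, -0.1, -0.4]
opening: 0.0439
gripper_force: 0.0
```

```bash
python3 - <<'E'
from h import *
_,a=snap('side','d4.png'); o,b=snap('wrist','w4.png')
cv2.imwrite('pics/s4.png',np.hstack([cv2.resize(a[120:260,130:270],(400,400)),cv2.resize(b,(400,400))])[:,:,::-1])
E
```

```text
(no output)
```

View pics/s4.png

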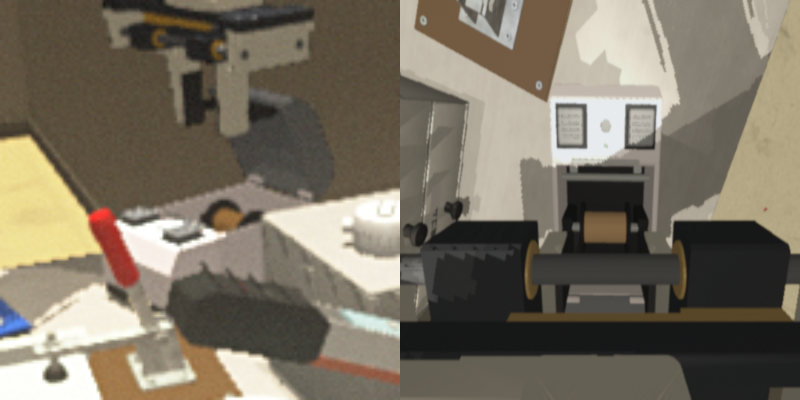

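The left half shows the fingers just in front of the raised cover's edge. The right half shows both buttons up and the bay open. Now I push in small steps and watch the force.

Call:
carry_out(rows=[[-0.005, 0, 0, 0, 0, 0], [-0.01, 0, 0, 0, 0, 0], [-0.015, 0, 0, 0, 0, 0], [-0.02, 0, 0, 0, 0, 0], [-0.025, 0, 0, 0, 0, 0], [-0.03, 0, 0, 0, 0, 0], [-0.035, 0, 0, 0, 0, 0], [-0.04, 0, 0, 0, 0, 0]])

```text
clock: 9.2
tool_pos: [0.5345, 0.2113, 0.1455]
orientation: [-180.0, -0.0, -160.7]
force: [0.3, 0.7, -0.0]
opening: 0.044
gripper_force: 0.2
```

Call:
carry_out(rows=[[-0.003, 0, 0, 0, 0, 0], [-0.006, 0, 0, 0, 0, 0], [-0.009, 0, 0, 0, 0, 0], [-0.012, 0, 0, 0, 0, 0], [-0.015, 0, 0, 0, 0, 0], [-0.018, 0, 0, 0, 0, 0], [-0.02, 0, 0, 0, 0, 0], [-0.02, 0, 0, 0, 0, 0]])

```text
clock: 10.2
tool_pos: [0.5512, 0.2168, 0.1453]
orientation: [-180.0, -0.2, -160.7]
force: [-9.5, -0.8, 5.3]
opening: 0.0437
gripper_force: 4.5
```

Call:
carry_out(rows=[[0.006, 0, 0, 0, 0, 0], [0.015, 0, 0, 0, 0, 0], [0.03, 0, 0, 0, 0, 0], [0.03, 0, 0, 0, 0, 0]])

```text
clock: 10.7
tool_pos: [0.5238, 0.2076, 0.1459]
orientation: [180.0, 0.0, -160.7]
force: [0.6, 0.2, -0.4]
opening: 0.0438
gripper_force: 0.0
```

```bash
python3 - <<'E'
from h import *
_,a=snap('side','d5.png'); o,b=snap('wrist','w5.png'); print(o['force'],o['tool_pos'])
cv2.imwrite('pics/s5.png',np.hstack([cv2.resize(a[110:220,150:260],(480,480),interpolation=cv2.INTER_CUBIC),cv2.resize(b[60:260,180:420],(320,480))])[:,:,::-1])
# candidates: cover edge in printer frame -> side pixels
O=np.array([.489,.196,0]);ex=np.array([.943,.333,0]);ey=np.array([-.333,.943,0])
for t in(1.3,1.4,1.5,1.6,1.7):
  for y in(-.05,.05):
    P=O+ex*(.08-.101*np.cos(t))+ey*y+[0,0,.074+.101*np.sin(t)]; u=proj('side',P); print(t,y,u.round(1),((u-[150,110])*480/110).round(0))
E
```

```text
[0.04309268 0.14637211 0.32449236] [0.52442116 0.20792347 0.14595312]
1.3 -0.05 [230.4 154.3] [351. 193.]
1.3 0.05 [205.4 148.6] [242. 168.]
1.4 -0.05 [233.4 152.7] [364. 187.]
1.4 0.05 [208.4 147.1] [255. 162.]
1.5 -0.05 [236.5 151.5] [377. 181.]
1.5 0.05 [211.4 146. ] [268. 157.]
1.6 -0.05 [239.6 150.8] [391. 178.]
1.6 0.05 [214.4 145.3] [281. 154.]
1.7 -0.05 [242.6 150.4] [404. 176.]
1.7 0.05 [217.4 145. ] [294. 153.]
```

View pics/s5.png

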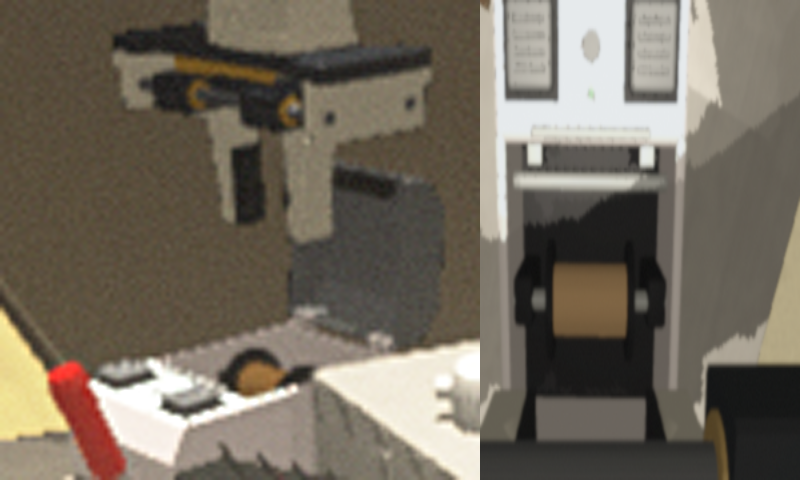

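The left half shows the cover standing about upright or slightly past it, with its right edge corner near (400,185). The right half shows the buttons up at about (217,79) and (310,79) in the full wrist frame.

```bash
python3 - <<'E'
from h import *
o=obs(); r=plane('wrist',(217.5,79),.078,o); l=plane('wrist',(309.8,79),.078,o); print(r,l,(r+l)/2)
O=np.array([.489,.196,0]);ex=np.array([.943,.333,0]);ey=np.array([-.333,.943,0])
for y in(-.05,.05): print(((proj('side',O+ex*.08+ey*y+[0,0,.074])-[150,110])*480/110).round(0))
# row/col of edge corner candidates along the ray plane: vertical printer plane y=-.05
K,E=cam('side')
for uv in [(400,188),(400,180),(395,185)]:
  u=np.array(uv)*110/480+[150,110]; d=E[:3,:3]@np.linalg.solve(K,[*u,1]); p=E[:3,3]-O
  t=(-.05-p@ey)/(d@ey); q=p+t*d; print(uv,q@ex,q[2],np.arctan2(q[2]-.074,.08-q@ex))
E
```

```text
[0.45128163 0.1490932  0.078     ] [0.43052695 0.20827096 0.078     ] [0.44090429 0.17868208 0.078     ]
[394. 348.]
[286. 314.]
(400, 188) 0.08964454503071698 0.16783945529182406 1.6732137988836255
(400, 180) 0.08986790184248822 0.1724710442178605 1.6706740872012276
(395, 185) 0.08592705343397944 0.17025877140573542 1.632292850956794
```

Call:
carry_out(rows=[[0.02, 0, -0.02, 0, 0, 0], [0.03, 0, -0.04, 0, 0, 0], [0.03, 0, -0.06, 0, 0, 0], [0.03, 0, -0.06, 0, 0, 0], [0.03, 0, -0.06, 0, 0, 0]])

```text
clock: 11.42
tool_pos: [0.4963, 0.198, 0.205]
orientation: [180.0, -0.0, -160.7]
force: [0.4, -0.1, -0.8]
opening: 0.0439
gripper_force: 0.0
```

```bash
python3 -c "
from h import *
print(workorder.close_job())"
```

```text
the job is handed in; nothing more can be done
None
```

I handed the job in at about 11.4 s, with no verdict returned. The cover stands open at about 1.65 rad, both buttons are up, the arm is clear of everything, and the printer moved about 2 mm at most, though the final push peaked at 9.5 N, over the roughly 8 N shift limit.

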